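Balance the vent flap of a fruit dryer for fitting its stay

ROBOT

A 6-joint arm with a two-finger parallel gripper is mounted at the origin on the work surface. World frame = base frame: x ahead of the robot, y to its left, z up, the work surface at z = 0. Lengths are in m, angles in rad, forces in N, time in s.
With the tool pointing down it reaches from about 0.35 to 0.975 m from the base axis. Payload 4.9 kg.
Tool frame: the origin (TCP) lies midway between the tips of the shut fingers; the grasp point (between the pads) lies 19 mm behind it; z points along the fingers, y is the direction in which the jaws open and shut (so a half turn about z gives the same grasp; the last joint's range is limited). The gripper opens to 85 mm and grips with 20 to 120 N. Pads are 22 mm wide; open, the fingers measure 114 mm over their backs; the gripper's body (76 mm by 85 mm) begins 54 mm behind the grasp point. The pads swing forward as they close: fully open they stand 13 mm farther back than shut.
Start: joints at [-1.462, 0.053, 1.613, -0, 1.476, -0.119], TCP at [0.141, -0.609, 0.231] pointing down, gripper open.
Joint ranges: [-3.01, 3.01], [-1.01, 2.22], [0.06, 2.58], [-1.02, 4.17], [0.09, 2.62], [-3.14, 3.14]. Speed limits (rad/s): [2.57, 2.57, 3.14, 3.14, 3.14, 3.14].

INTERFACE

Orientations are given as a unit quaternion [w, x, y, z].
In Python, from bench import sensors, cams, r gives the robot as it stands.
- The arm moves only by the tool arm_command, never from a script. Its argument "commands" is a list of rows, each a list of 3 entries, a list of its own where there are three numbers: the opening, from 0 (shut) to 1 (fully open), then the shift along the tool's x, y, z in mm, then the turn about the tool's z in degrees. In form: [[claw, [x, y, z], roll], ...]. A call has 1 to 20 rows; each row shifts and turns the commanded pose from where the row before left it, along the tool's axes as they then stand; what a row does not reach is not made up. A row lasts 1/8 s, in which the tool goes at most 62.5 mm and 10.7 degrees, less where a joint would pass 70% of its speed; a pose out of reach is approached as far as the arm can. A call with a gripper value outside its range is refused whole. The fingers move at their own pace and stop on an object; "grip_force" is the grip in N (left out, the last holds). Time passes only in rows, so rows that do not move let the fingers close. It gives the time, the measured TCP pose, the force and the opening at its end, in the units of the state.
- sensors.read_state(): the state, without advancing time (a new reading comes with each control period).
- cams.read_camera(name): name is "scene" or "side" or "wrist"; returns (picture, depth): 384x512x3 uint8, red, green, blue; 384x512 float32, m along the optical axis (not along the pixel's ray), 0 where there is no reading.
- cams.calibration(name): a dict with "K" (3x3 intrinsics, pixels), "D" ([k1, k2, p1, p2, k3] as OpenCV has them; the pictures are not rectified), "xyz" and "orientation" of the camera in the world. Camera axes: x right, y down, z forward; pixel columns grow to the right and rows downward; lengths in m; the calibration is good to about 2 mm. A picture is of the moment at which its call begins: read the wrist's pose just before it. calibration takes no time and is no camera call; for the wrist camera it gives the pose at the moment of the call.
- r.job_done(): hands the job in, once; it reports no verdict.
The state is a dict: "time_s": time; "q": joint angles; "joint_vel": joint speeds; "effort": joint torques, N m; "eef_pos": TCP position; "tool_rot": TCP orientation; "wrist_force": force on the tool from outside, world axes, zero at the start; "wrist_torque": the same for the moment, N m; "opening": opening from 0.0 (shut) to 1.0 (fully open).
Only numpy, scipy, OpenCV 4.12 (cv2) and the standard library are available. Lean on these libraries where they do the work, as an engineer would, in place of code of your own. Each camera call takes 0.05 s, during which the arm holds its last target. There are 200 camera calls.

TASK

The dryer's top flap needs a new stay: take the panel key from its stand and with it turn both slotted turn-buttons anticlockwise until their tongues are well clear of the flap, a full quarter turn, then put the key back upright in its stand. Then lift the flap by its handle bar, without flinging it or letting it fall, until it stands straight up at its balance point over the hinge, and finish while still gripping the middle of the bar there, so that the flap can fall neither way. Do not turn the buttons with the fingers, do not lift the flap before both are undone, do not let it tip over backwards, and leave everything else on the bench where it is.

Things in the scene. Friction and masses are not known exactly. Their poses are not given: they have to be found in the camera images.
- dryer: low stainless box (sample dryer), 240 x 250 mm, 100 mm high, fixed to the bench; origin under the hinge line, on the bench. Its x axis is level and points from the flap's handle bar towards the hinge (away from the robot, within 0.3 rad of world x), y to the left along the hinge, z up. Front wall at x = -120 mm, back wall at +120 mm.
- flap (a joint): angle of the grey metal flap on top of the dryer about its hinge: 0 = shut (lying level towards the robot, held there only by its weight and the two turn-buttons), pi/2 = standing straight up, where it balances over the hinge; beyond that it falls over backwards (stop at 2.7). 0.3 to 0.52 kg, almost free hinge: let go anywhere else, it falls. Panel 112 x 140 x 6 mm, spanning 8 to 120 mm from the hinge line.
- flap_hinge (a point): middle of the hinge line, 108 mm above the bench, straight above the dryer's origin; the hinge runs along the dryer's y axis.
- flap_bar (a point): middle of the flap's handle bar: round dark steel bar, 12 mm diameter, parallel to the hinge and 170 mm from it, in the plane of the flap; carried by two side arms 10 mm wide at 50 mm either side of its middle, so 90 mm of bar are free. With the flap shut it is 108 mm above the bench, 50 mm out beyond the flap's edge and the dryer's front wall, with free space all round it; with the flap upright it is 278 mm above the bench.
- screw_left (a joint): angle of the slotted turn-button on the dryer's left (+y) side: 0 = locked, its tongue (33 mm from the axis, 16 mm wide) over the flap's edge, slot along the dryer's y axis; it turns anticlockwise seen from above, stop at pi/2 (slot along the dryer's x axis, tongue clear). Clear of the flap from 1.2 rad on. Friction 0.05 N m; starts at 0 to 0.3.
- screw_right (a joint): the same for the turn-button on the right (-y) side: 0 = tongue over the flap's edge, also turns anticlockwise seen from above to pi/2.
- screw_left_slot (a point): centre of the top of the left turn-button's head, 129 mm above the bench; at x = -65, y = +92 mm from the dryer's origin. Square head 30 x 30 mm, 12 mm tall, with a slot across it, 9 mm wide, 9 mm deep, open at both ends. At joint value a the slot points a anticlockwise from the dryer's y axis.
- screw_right_slot (a point): the same for the right turn-button, at x = -65, y = -92 mm from the dryer's origin.
- key: panel key standing upright in its stand; 0.1 to 0.16 kg; origin at the centre of the underside of its round guard disc (50 mm diameter, 4 mm thick), z up through the handle. Flat grey handle above the disc: 40 mm along x, 22 mm along y, from z = 4 to 64 mm. Below the disc a 13 mm round shaft, then the blade from z = -30 to -42 mm: 24 mm along x, 4 mm thick along y.
- key_tip (a point): centre of the lower end of the key's blade, 42 mm below the key's origin.
- stand: black key stand, fixed block 75 x 75 mm, 50 mm high, origin at the centre of its underside, with an upright round through hole of 34 mm diameter in the middle. The key stands with shaft and blade in the hole and its disc resting on the top, so the key's origin is 50 mm above the bench. Stand and jar may be on either side.
- jar: bystander: glass jar of dried slices, 72 mm diameter, 102 mm high; origin under its centre.
- bowl: bystander: steel bowl with three oranges, 156 mm across, 84 mm high; origin under its centre.
- timer: bystander: flat white timer 50 x 85 x 22 mm; origin under its centre.
- probe: bystander: black probe thermometer, body 160 x 25 x 14 mm and 100 mm probe towards its +x; origin under the body's centre.
- mug: bystander: white mug, 80 mm across, 90 mm high; origin under its centre.
- tape: bystander: clear roll of tape, 90 mm diameter, 24 mm high; origin under its centre.
Not all that is in view belongs to the job. What is shaped like the key but pink is not meant.

How it is judged:
On the way, in this order (a step that is already met when the one before it is completed fails the run):
1. both turn-buttons are undone with the key (value of joint each of screw_left, screw_right above 1.2 rad), for 0.1 s.
2. the key stands upright in its stand again, let go (all of step 1 and horizontal distance between key and stand below 0.009 m and z of key in the frame of stand between 0.046 and 0.054 m and angle between key's own z axis and vertical below 0.1 rad and contact force between the fingers and key below 0.1 N), for 0.2 s.
3. the flap is held by its bar at the balance point (all of step 1 and value of joint flap between 1.45 and 1.69 rad and contact force between the fingers and flap above 2 N and distance between the grasp point and flap_bar below 0.035 m), for 0.3 s.
At the end, for the whole second after the job is handed in: Buttons past 1.2 rad; key upright (0.1 rad) in its stand (within 9 mm of centre, disc on top within 4 mm), not touched; flap within 0.12 rad of straight up, still (0.15 rad/s), fingers gripping it with over 2 N, grasp within 35 mm of the bar's middle (all of step 3 and horizontal distance between key and stand below 0.009 m and z of key in the frame of stand between 0.046 and 0.054 m and angle between key's own z axis and vertical below 0.1 rad and contact force between the fingers and key below 0.1 N and velocity of joint flap between -0.15 and 0.15 rad/s); the arm keeps its last pose, push and grip.
It fails at once if the flap is lifted while a turn-button still holds it (value of joint flap above 0.12 rad and value of joint any of screw_left, screw_right below 1.2 rad).
It fails at once if the flap tips over backwards (value of joint flap above 2 rad).
It fails at once if the flap is flung or falls (velocity of joint flap above 2.5 rad/s or velocity of joint flap below -2.5 rad/s).
It fails at once if the fingers or the arm press on a button directly (contact force between any of the fingers, the arm and screw_left above 1 N or contact force between any of the fingers, the arm and screw_right above 1 N).
It fails at once if a bystander is disturbed (distance of any of jar, bowl, timer, probe, mug, tape from where it was at the start of the episode above 0.03 m).
It also fails if it takes over 72 s, if anything falls off the work surface, if the arm or the gripper's body presses on something with over 40 N, if the wrist force passes 120 N, or if a joint passes its speed limit or range.

## Working session

There is one attempt and no reset: what is moved stays moved. The work goes in short steps, Python scripts to look and compute and a tool call to move; the robot and the scene stay as the last step left them, time stands still between calls to the robot, and variables do not carry over. Pictures are saved under pics/ and viewed, about 8 in all and at most 12, crops included, and the job is handed in when it is done.

Besides the shell and the picture viewer there is one more tool, called after "Call:" as name(argument=value, ...) on one line, values as JSON. arm_command: Moves the arm, as the interface text tells. Its arguments: {"type":"object","properties":{"commands":{"type":"array","items":{"type":"array"}},"grip_force":{"type":"number"}},"required":["commands"]}

```bash
ls; mkdir -p pics; cat > h.py <<'E'
import numpy as np, cv2
from bench import sensors, cams, r
from scipy.spatial.transform import Rotation as R
def rot(q): return R.from_quat([q[1],q[2],q[3],q[0]])
def snap(n):
    c=cams.calibration(n); p,d=cams.read_camera(n)
    return p,d,c
def cloud(d,c):
    h,w=d.shape; u,v=np.meshgrid(np.arange(w),np.arange(h))
    n=cv2.undistortPoints(np.stack([u,v],-1).reshape(-1,1,2).astype(np.float64),np.array(c["K"],float),np.array(c["D"],float)).reshape(h,w,2)
    P=np.dstack([n*d[...,None],d])
    W=rot(c["orientation"]).apply(P.reshape(-1,3)).reshape(h,w,3)+np.array(c["xyz"])
    W[d<=0]=np.nan
    return W
def save(n,p,s=1): cv2.imwrite("pics/"+n,cv2.resize(p[...,::-1],None,fx=s,fy=s,interpolation=cv2.INTER_CUBIC))
E
python3 - <<'E'
from h import *
for n in ("scene","side"):
    p,d,c=snap(n); W=cloud(d,c); np.savez("%s0.npz"%n,p=p,d=d,W=W)
    save(n+"0.png",p,1.5); print(n,c["xyz"],c["orientation"])
s=sensors.read_state(); print(s)
E
```

```text
pics
scene [ 0.9534262  -0.80419071  1.04035983] [-0.36532072  0.89850354  0.22855797 -0.08362661]
side [-0.12175312  0.85944496  0.71959185] [ 0.15485868 -0.29113142  0.81702721 -0.47299876]
{'time_s': 0.1, 'q': array([-1.46199345e+00,  5.33198236e-02,  1.61415868e+00,  1.10133375e-05,
        1.47602090e+00, -1.19002834e-01]), 'joint_vel': array([ 0.00012918, -0.00313613, -0.00348881,  0.00086685, -0.00201241,
       -0.00134405]), 'effort': array([ 4.82846190e-06, -3.94904387e+01, -3.71364927e+01, -1.57079662e-04,
        3.88653614e-03, -7.36844186e-08]), 'eef_pos': array([ 0.14108965, -0.60828171,  0.23016681]), 'tool_rot': array([-9.53334000e-04,  9.93519689e-01,  1.13656146e-01,  1.03435540e-05]), 'wrist_force': array([ 0.50524481, -0.43445109, -0.72980916]), 'wrist_torque': array([-0.02454484, -0.01899486, -0.04597424]), 'opening': 0.9988493956044601}
```

View pics/scene0.png

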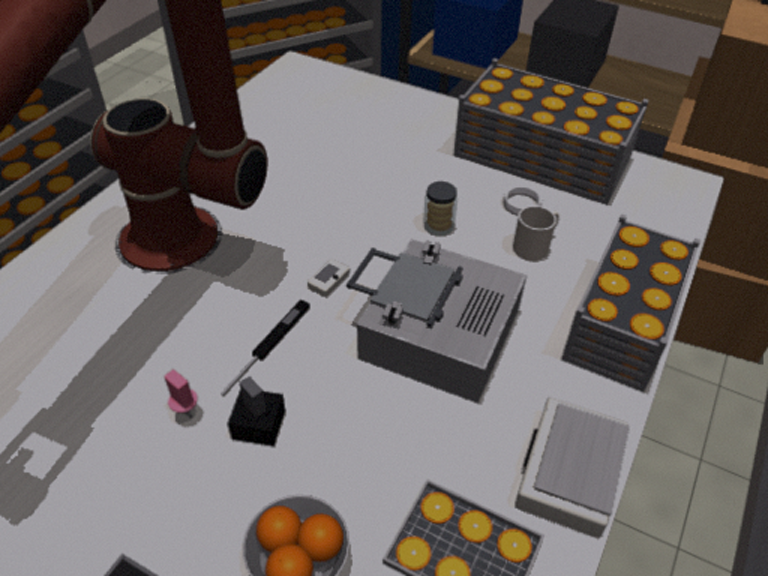

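View pics/side0.png

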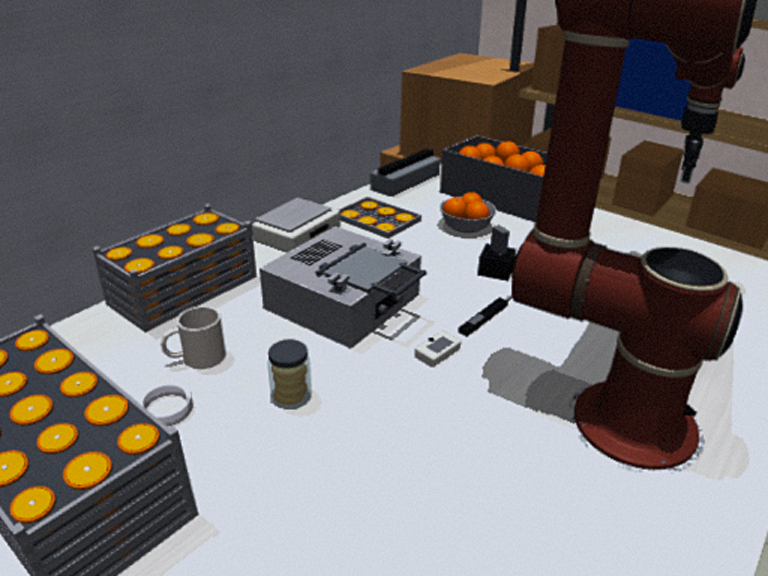

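Scene: candidates for the key are the grey handle in the black stand (255,395) and the pink lookalike (178,390), lying by itself. The grey one in the stand is the key. The dryer is at (440,300), the buttons at (431,252) and (392,315), the bar at (370,270).

```bash
python3 - <<'E'
from h import *
A=np.load("scene0.npz");B=np.load("side0.npz")
for nm,Z in(("scene",A),("side",B)):
    W=Z["W"]
    def reg(c0,c1,r0,r1,z0,z1):
        P=W[r0:r1,c0:c1].reshape(-1,3); P=P[np.isfinite(P[:,0])]; return P[(P[:,2]>z0)&(P[:,2]<z1)]
    if nm=="scene": b=(140,200,245,300); db=(225,355,155,265)
    else: b=(315,350,145,187); db=(170,290,145,230)
    T=reg(*b,.046,.053); H=reg(*b,.07,.13)
    # stand orientation/centre
    def rect(P): 
        (c,s,a)=cv2.minAreaRect((P[:,:2]*1000).astype(np.float32)); return np.round(c,1),np.round(s,1),round(a,1)
    print(nm,"stand",len(T),rect(T),"handle",len(H),rect(H),H[:,2].max())
    Ht=H[H[:,2]>np.percentile(H[:,2],99)-.006]; print(" handle top",rect(Ht),len(Ht),np.median(Ht[:,2]))
    D=reg(*db,.094,.104); print(" dryer top",rect(D),len(D),np.median(D[:,2]))
    F=reg(*db,.105,.1125);print(" flap lvl",rect(F),len(F),np.median(F[:,2]))
    S=reg(*db,.122,.14);
    import scipy.cluster.hierarchy as hc
    l=hc.fcluster(hc.linkage(S),.012,'distance')
    for i in set(l):
        if (l==i).sum()>6: print("  screw",(l==i).sum(),S[l==i].mean(0).round(4),rect(S[l==i]))
E
```

```text
scene stand 474 (array([ 455.7, -306. ]), array([78. , 78.4]), 20.1) handle 264 (array([ 456.6, -306.3]), array([23.7, 42.8]), 69.7) 0.11776692697784652
 handle top (array([ 456.6, -306.7]), array([21.6, 39. ]), 71.0) 91 0.11338223385226365
 dryer top (array([617.1,  34.6]), array([295.3, 256.9]), 3.7) 4026 0.09886938925654065
 flap lvl (array([587.7,  24.4]), array([250., 178.]), 17.3) 1647 0.10971213056358642
  screw 85 [ 0.5864 -0.062   0.127 ] (array([585.8, -60.4]), array([29.4, 35. ]), 11.9)
  screw 60 [0.5735 0.121  0.127 ] (array([573.3, 122.2]), array([29.1, 32.7]), 10.8)
side stand 175 (array([ 499.2, -358.8]), array([ 89. , 239.1]), 35.9) handle 160 (array([ 455. , -297.9]), array([27.2, 44.6]), 84.5) 0.11591468489770851
 handle top (array([ 453.1, -300.8]), array([24.3, 38.2]), 61.6) 39 0.11213973962613755
 dryer top (array([612.3, 122.3]), array([296.8, 422. ]), 3.9) 1975 0.09877813906716149
 flap lvl (array([561.4,  36.1]), array([190.8, 195.4]), 2.2) 1113 0.10964317172016513
  screw 59 [0.5702 0.1299 0.1266] (array([572. , 129.1]), array([30.6, 28.7]), 8.4)
  screw 45 [ 0.584  -0.0526  0.1265] (array([584. , -54.6]), array([30.2, 33.4]), 11.5)
```

```bash
cat >> h.py <<'E'
def yawof(q): 
    x=rot(q).apply([1,0,0]); return np.degrees(np.arctan2(x[1],x[0]))
def plan(xyz,yaw=None):
    s=sensors.read_state(); T=rot(s["tool_rot"])
    print("t",round(s["time_s"],2),"tcp",(s["eef_pos"]*1000).round(1),"yaw",yawof(s["tool_rot"]).round(2),"zax",T.apply([0,0,1]).round(4),"open",round(s["opening"],3),"F",s["wrist_force"].round(1),"M",s["wrist_torque"].round(2),"q",s["q"].round(2))
    print(" tool shift mm",(T.inv().apply(np.array(xyz)-s["eef_pos"])*1000).round(1),"then roll",None if yaw is None else round(yawof(s["tool_rot"])-yaw,1))
E
python3 - <<'E'
from h import *
s=sensors.read_state();c=cams.calibration("wrist");T=rot(s["tool_rot"])
print("cam in tool",T.inv().apply(c["xyz"]-s["eef_pos"]).round(4),(T.inv()*rot(c["orientation"])).as_matrix().round(3),np.array(c["K"]).round(0))
plan([.5,.03,.40],13)
E
```

```text
cam in tool [ 0.0748 -0.0004 -0.1418] [[ 0.    -0.955 -0.298]
 [ 1.     0.     0.001]
 [-0.001 -0.298  0.955]] [[323.   0. 255.]
 [  0. 323. 190.]
 [  0.   0.   1.]]
t 0.1 tcp [ 141.1 -608.3  230.2] yaw 13.05 zax [-2.0e-04  1.9e-03 -1.0e+00] open 0.999 F [ 0.5 -0.4 -0.7] M [-0.02 -0.02 -0.05] q [-1.46  0.05  1.61  0.    1.48 -0.12]
 tool shift mm [ 493.8 -541.1 -168.7] then roll 0.1
```

Call:
arm_command(commands=[[1, [0, 0, -60], 0], [1, [45, -50, -8], 0], [1, [45, -50, 0], 0], [1, [45, -50, 0], 0], [1, [45, -50, 0], 0], [1, [45, -50, 0], 0], [1, [45, -50, 0], 0], [1, [45, -50, 0], 0], [1, [45, -50, 0], 0], [1, [45, -50, 0], 0], [1, [45, -50, 0], 0], [1, [50, -40, 0], 0], [1, [0, 0, 0], 0], [1, [0, 0, 0], 0]])

```text
time_s: 1.85
eef_pos: [0.4817, -0.0131, 0.2981]
tool_rot: [0.0, 0.993, 0.114, -0.001]
wrist_force: [0.2, -0.7, 0.4]
opening: 1.003
```

```bash
python3 - <<'E'
from h import *
plan([.456,-.306,.25],160)
p,d,c=snap("wrist");W=cloud(d,c);np.savez("w1.npz",p=p,d=d,W=W);save("w1.png",p,1.5)
E
```

```text
t 1.85 tcp [481.7 -13.1 298.1] yaw 13.09 zax [-1.4e-03 -2.0e-04 -1.0e+00] open 1.003 F [ 0.2 -0.7  0.4] M [0.01 0.02 0.02] q [-0.18 -0.33  1.85 -0.    1.62  1.16]
 tool shift mm [-91.3 279.5  48.2] then roll -146.9
```

View pics/w1.png

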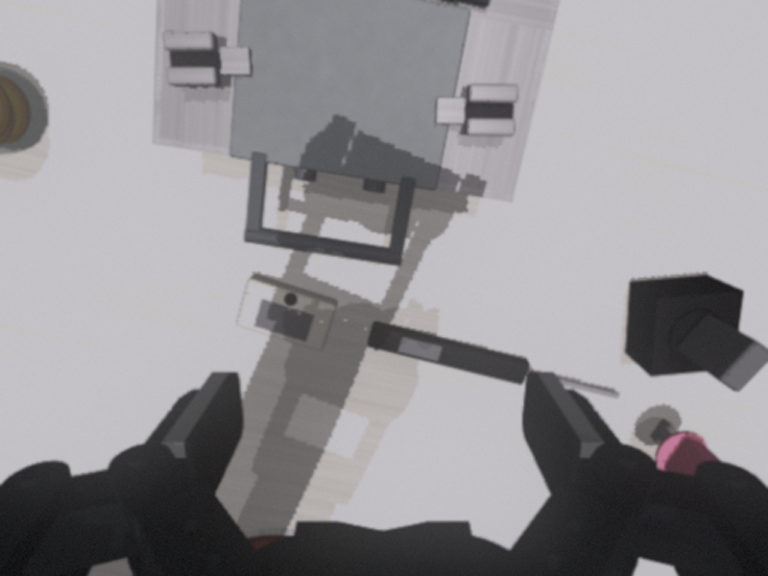

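```bash
cat >> h.py <<'E'
def ray(c,uv,z):
    n=cv2.undistortPoints(np.array(uv,float).reshape(-1,1,2),np.array(c["K"],float),np.array(c["D"],float)).reshape(-1,2)
    v=rot(c["orientation"]).apply(np.c_[n,np.ones(len(n))]); o=np.array(c["xyz"])
    return o+v*((z-o[2])/v[:,2])[:,None]
E
python3 - <<'E'
from h import *
Z=np.load("w1.npz");W=Z["W"];p=Z["p"];c=cams.calibration("wrist")
g=cv2.cvtColor(p,cv2.COLOR_RGB2GRAY)
for nm,(c0,c1,r0,r1) in dict(L=(105,150,14,64),R=(304,350,50,96)).items():
    # head top pixels
    m=np.zeros(g.shape,bool); m[r0:r1,c0:c1]=True
    hm=m&(W[...,2]>.1225)&(W[...,2]<.135)
    P=W[hm]; a=cv2.minAreaRect((P[:,:2]*1000).astype(np.float32)); print(nm,"head",np.round(a[0],1),np.round(a[1],1),round(a[2],1),np.median(P[:,2]).round(4))
    v,u=np.nonzero(hm)
    q=cv2.minAreaRect(np.c_[u,v].astype(np.float32)); print("  pxrect",q)
    print("  centre ray",(ray(c,[q[0]],.129)*1000).round(1))
    inr=cv2.fillPoly(np.zeros(g.shape,np.uint8),[cv2.boxPoints((q[0],(q[1][0]+1,q[1][1]+1),q[2])).astype(np.int32)],1)>0
    dk=inr&(g<75); v,u=np.nonzero(dk); X=ray(c,np.c_[u,v],.125)[:,:2]
    w,V=np.linalg.eigh(np.cov(X.T)); d=V[:,1]; print("  slot n",len(u),"c",(X.mean(0)*1000).round(1),"ang",np.degrees(np.arctan2(d[1],d[0])).round(1)%180,np.sqrt(w*12).round(4))
# bar
m=np.zeros(g.shape,bool);m[150:182,160:272]=True
B=W[m&(W[...,2]>.09)&(W[...,2]<.125)]; print("bar n",len(B))
# flap panel plane edges
m=np.zeros(g.shape,bool);m[2:130,150:315]=True
F=W[m&(abs(W[...,2]-.111)<.004)]; print("flap", np.median(F[:,2]), cv2.minAreaRect((F[:,:2]*1000).astype(np.float32)))
# bar corners via pixels (x1.5 pic)
print((ray(c,np.array([[246,237],[401,256],[405,185],[260,160]])/1.5,.108)*1000).round(1))
print("jar",(ray(c,[[5/1.5,105/1.5]],.1)*1000).round(0))
E
```

```text
L head [571.3 125.6] [29.  29.6] 13.0 0.1277
  pxrect ((126.5, 38.5), (35.0, 37.0), 90.0)
  centre ray [[571.6 123.9 129. ]]
  slot n 331 c [572.7 121.1] ang 100.4 [0.012  0.0293]
R head [584.3 -57.2] [28.8 30.7] 13.1 0.1279
  pxrect ((327.5, 72.5), (33.0, 35.0), 90.0)
  centre ray [[584.1 -57.7 129. ]]
  slot n 274 c [583.7 -56.6] ang 102.6 [0.008 0.028]
bar n 1377
flap 0.110096591688361 ((568.3331909179688, 31.078445434570312), (115.50117492675781, 155.0166015625), 13.200358390808105)
[[466.7  80.4 108. ]
 [477.7 -28.1 108. ]
 [526.2 -19.1 108. ]
 [520.5  78.9 108. ]]
jar [[517. 254. 100.]]
```

Call:
arm_command(commands=[[1, [-12, 40, 0], 0], [1, [-12, 40, 0], 0], [1, [-12, 40, 0], 0], [1, [-12, 40, 0], 0], [1, [-15, 40, 0], 0], [1, [-15, 40, 0], 0], [1, [-13, 40, 0], 0], [1, [0, 0, 0], -10.5], [1, [0, 0, 0], -10.5], [1, [0, 0, 0], -10.5], [1, [0, 0, 0], -10.5], [1, [0, 0, 0], -10.5], [1, [0, 0, 0], -10.5], [1, [0, 0, 0], -10.5], [1, [0, 0, 0], -10.5], [1, [0, 0, 0], -10.5], [1, [0, 0, 0], -10.5], [1, [0, 0, 0], -10.5], [1, [0, 0, 0], -10.5], [1, [0, 0, 0], -10.5], [1, [0, 0, 0], -10.5]])

```text
invalid input
```

Call:
arm_command(commands=[[1, [-12, 40, 0], 0], [1, [-12, 40, 0], 0], [1, [-12, 40, 0], 0], [1, [-12, 40, 0], 0], [1, [-15, 40, 0], 0], [1, [-15, 40, 0], 0], [1, [-13, 40, 0], -10.5], [1, [0, 0, 0], -10.5], [1, [0, 0, 0], -10.5], [1, [0, 0, 0], -10.5], [1, [0, 0, 0], -10.5], [1, [0, 0, 0], -10.5], [1, [0, 0, 0], -10.5], [1, [0, 0, 0], -10.5], [1, [0, 0, 0], -10.5], [1, [0, 0, 0], -10.5], [1, [0, 0, 0], -10.5], [1, [0, 0, 0], -10.5], [1, [0, 0, 0], -10.5], [1, [0, 0, 0], -10.5]])

```text
time_s: 4.4
eef_pos: [0.4551, -0.3078, 0.2989]
tool_rot: [0.0, 0.172, 0.985, -0.0]
wrist_force: [0.8, -0.0, 0.6]
opening: 1.004
```

```bash
python3 - <<'E'
from h import *
plan([.456,-.306,.18],160)
p,d,c=snap("wrist");W=cloud(d,c);save("w2.png",p,1.5)
H=W[(W[...,2]>.07)&(W[...,2]<.13)&(np.hypot(W[...,0]-.456,W[...,1]+.306)<.05)]
T=H[H[:,2]>.107]
for P in(H,T):
    a=cv2.minAreaRect((P[:,:2]*1000).astype(np.float32));print(len(P),np.round(a[0],1),np.round(a[1],1),round(a[2],1),P[:,2].max())
S=W[(abs(W[...,2]-.05)<.004)&(np.hypot(W[...,0]-.456,W[...,1]+.306)<.06)]
a=cv2.minAreaRect((S[:,:2]*1000).astype(np.float32));print("stand",np.round(a[0],1),np.round(a[1],1),round(a[2],1))
E
```

```text
t 4.4 tcp [ 455.1 -307.8  298.9] yaw 160.21 zax [ 1.e-04 -4.e-04 -1.e+00] open 1.004 F [ 0.8 -0.   0.6] M [0.04 0.03 0.01] q [-0.73 -0.16  1.71 -0.    1.6  -1.96]
 tool shift mm [ -0.2   2.  118.9] then roll 0.2
898 [ 454.2 -302.8] [22.  39.6] 70.1 0.11561037426807169
797 [ 454.2 -302.8] [22.  39.5] 70.0 0.11561037426807169
stand [ 454.6 -303. ] [75.3 75.3] 18.6
```

View pics/w2.png

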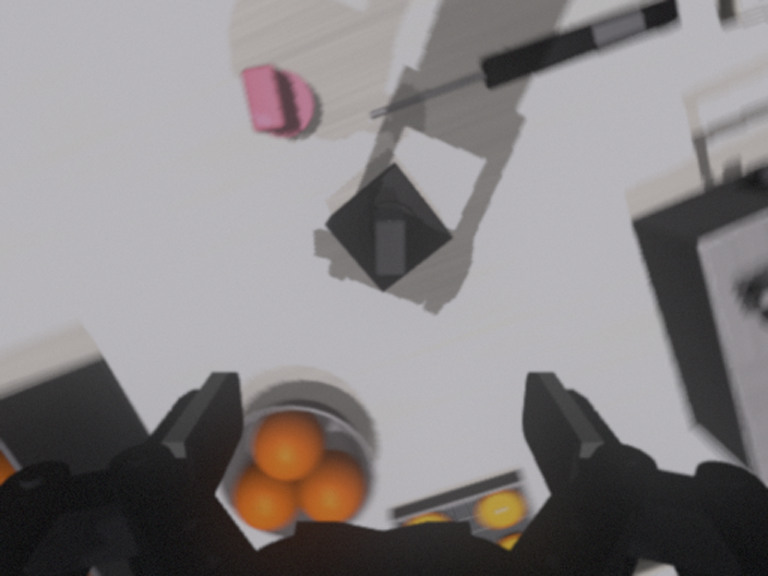

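The wrist view confirms the grey key upright in the black stand at (390,245). The pink lookalike is at (280,100), well clear.

Call:
arm_command(commands=[[1, [2.5, 4.4, 60], 0], [1, [0, 0, 60], 0], [1, [0, 0, 60], 0], [1, [0, 0, 30], 0], [1, [0, 0, 20], 0], [0.1, [0, 0, 0], 0], [0.1, [0, 0, 0], 0], [0.1, [0, 0, 0], 0], [0.1, [0, 0, 0], 0], [0.1, [0, 0, 0], 0], [0.1, [0, 0, 0], 0], [0.1, [0, 0, 0], 0]], grip_force=70)

```text
time_s: 5.95
eef_pos: [0.4568, -0.3024, 0.0705]
tool_rot: [0.001, 0.173, 0.985, -0.001]
wrist_force: [-0.8, 0.5, 7.3]
opening: 0.247
```

```bash
python3 - <<'E'
from h import *
plan([.4543,-.3028,.25])
E
```

```text
t 5.95 tcp [ 456.8 -302.4   70.5] yaw 160.05 zax [ 0.0021 -0.0019 -1.    ] open 0.247 F [-0.8  0.5  7.3] M [0.05 0.08 0.05] q [-0.72  0.02  1.92 -0.    1.19 -1.94]
 tool shift mm [   1.7   -1.5 -179.5] then roll None
```

Call:
arm_command(commands=[[0.1, [0, 0, -20], 0], [0.1, [0, 0, -50], 0], [0.1, [0, 0, -60], 0], [0.1, [0, 0, -50], 0], [0.1, [0, 0, 0], 10], [0.1, [0, 0, 0], 10], [0.1, [0, 0, 0], 10], [0.1, [0, 0, 0], 10], [0.1, [0, 0, 0], 10], [0.1, [0, 0, 0], 8], [0.1, [0, 0, 0], 0]])

```text
time_s: 7.32
eef_pos: [0.4556, -0.3012, 0.2491]
tool_rot: [-0.0, 0.628, 0.778, 0.0]
wrist_force: [0.0, -0.6, -1.9]
opening: 0.252
```

```bash
python3 - <<'E'
from h import *
plan([.5842,-.0575,.25],102)
p,d,c=snap("wrist");W=cloud(d,c);save("w3.png",p,1.5)
s=sensors.read_state();T=rot(s["tool_rot"])
L=T.inv().apply(W.reshape(-1,3)-s["eef_pos"]).reshape(W.shape)*1000
np.savez("w3.npz",p=p,L=L,W=W)
m=(abs(L[...,0])<40)&(abs(L[...,1])<11)&(L[...,2]>-55)&(L[...,2]<60)
P=L[m]; print(len(P)); 
z=P[:,2]; print(np.histogram(z,np.arange(-55,65,5)))
t=P[(z<-25)]; a=cv2.minAreaRect(t[:,:2].astype(np.float32));print(np.round(a[0],1),np.round(a[1],1),a[2],t[:,2].min())
E
```

```text
t 7.33 tcp [ 455.6 -301.2  249.1] yaw 102.15 zax [-1.e-04  1.e-04 -1.e+00] open 0.252 F [ 0.  -0.6 -1.9] M [-0.   -0.01 -0.  ] q [-0.72 -0.15  1.78  0.    1.51 -0.93]
 tool shift mm [211.2 177.1  -0.9] then roll 0.2
8336
(array([  28,    8, 5135,  550,  333,  296,  264,  229,  217,  194,  176,
        160,  143,   99,  496,    8,    0,    0,    0,    0,    0,    0,
          0]), array([-55, -50, -45, -40, -35, -30, -25, -20, -15, -10,  -5,   0,   5,
        10,  15,  20,  25,  30,  35,  40,  45,  50,  55,  60]))
[1.4 0. ] [22. 41.] 89.99650573730469 -54.96182620928027
```

View pics/w3.png

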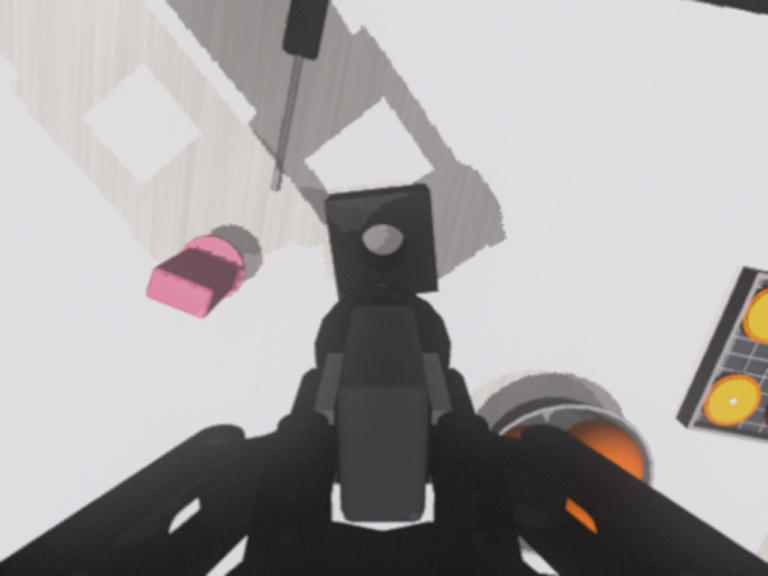

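Call:
arm_command(commands=[[0.1, [38, 44, 0], 0], [0.1, [38, 44, 0], 0], [0.1, [38, 44, 0], 0], [0.1, [34, 44, 0], 0], [0.1, [0, 0, 0], 0], [0.1, [0, 0, 0], 0]])

```text
time_s: 8.12
eef_pos: [0.5968, -0.12, 0.2486]
tool_rot: [-0.0, 0.628, 0.778, -0.0]
wrist_force: [-0.3, -0.7, -0.6]
opening: 0.255
```

```bash
cat > scr.py <<'E'
from h import *
import sys
g0=np.array([float(sys.argv[1]),float(sys.argv[2])]); yaw=float(sys.argv[3])
Z=np.load("w3.npz");L=Z["L"]
m=(abs(L[...,0])<40)&(abs(L[...,1])<5)&(L[...,2]>-35)&(L[...,2]<10); P=L[m]
if len(P): print("front face x vs z",np.polyfit(P[:,2],P[:,0],1).round(3))
s=sensors.read_state();p,d,c=snap("wrist");W=cloud(d,c);save(sys.argv[4],p,1.5)
hm=(W[...,2]>.1225)&(W[...,2]<.135)&(np.hypot(W[...,0]-g0[0],W[...,1]-g0[1])<.03)
P=W[hm];P=P[np.abs(P[:,:2]-np.median(P[:,:2],0)).max(1)<.024]
a=cv2.minAreaRect((P[:,:2]*1000).astype(np.float32));print(len(P),"head",np.round(a[0],1),np.round(a[1],1),round(a[2],1))
g=cv2.cvtColor(p,cv2.COLOR_RGB2GRAY)
X=W[(W[...,2]>.117)&(W[...,2]<.1225)&(np.hypot(W[...,0]-a[0][0]/1e3,W[...,1]-a[0][1]/1e3)<.02)]
w,V=np.linalg.eigh(np.cov(X[:,:2].T)); dd=V[:,1]; print("floor pts",len(X),(X.mean(0)*1000).round(1),"ang",np.degrees(np.arctan2(dd[1],dd[0]))%180,np.sqrt(w*12).round(4))
ct=np.array(a[0])/1000; o=1.4e-3*np.array([np.cos(np.radians(yaw)),np.sin(np.radians(yaw))])
plan([*(ct-o),.2125],yaw)
E
python3 scr.py .5842 -.0575 102 w4.png
```

```text
front face x vs z [3.0000e-03 2.0935e+01]
1020 head [583.8 -57.5] [30.  29.4] 12.2
floor pts 430 [583.6 -56.7 119.1] ang 102.40725780429277 [0.0092 0.0315]
t 8.18 tcp [ 596.5 -120.6  248.6] yaw 102.07 zax [-5.e-04 -3.e-04 -1.e+00] open 0.251 F [-1.3  0.3 -1. ] M [ 0.03  0.03 -0.08] q [-0.32  0.    1.63 -0.    1.5  -0.53]
 tool shift mm [63.   0.7 36.1] then roll 0.1
```

View pics/w4.png

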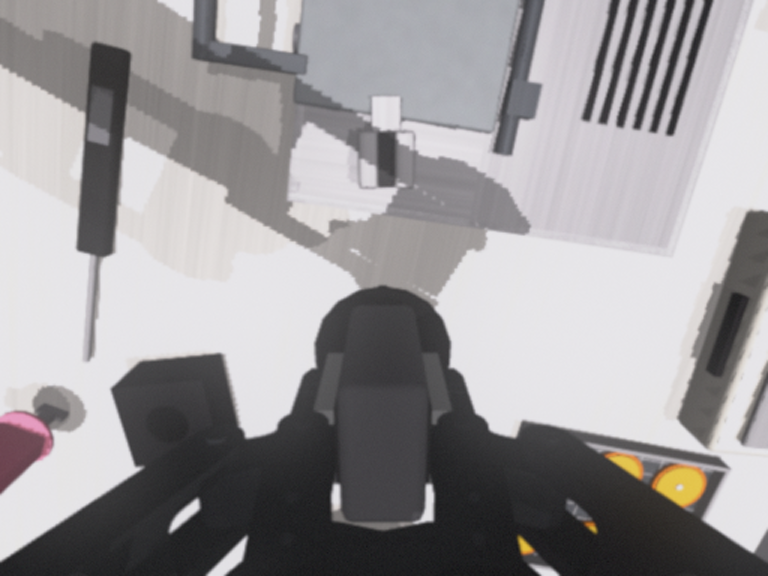

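The slot (385,158) lines up with the blade axis. Now I'll go over it and insert.

Call:
arm_command(commands=[[0.1, [40, 0.7, 0], 0], [0.1, [23, 0, 0], 0], [0.1, [0, 0, 36], 0], [0.1, [0, 0, 0], 0], [0.1, [0, 0, 10], 0], [0.1, [0, 0, 8], 0], [0.1, [0, 0, 6], 0], [0.1, [0, 0, 4], 0], [0.1, [0, 0, 0], 0]])

```text
time_s: 9.3
eef_pos: [0.5844, -0.0583, 0.1844]
tool_rot: [-0.0, 0.629, 0.777, -0.0]
wrist_force: [-0.1, 0.7, -1.7]
opening: 0.248
```

```bash
python3 - <<'E'
from h import *
plan([.5841,-.0589,.183],102)
E
```

```text
t 9.3 tcp [584.4 -58.3 184.4] yaw 102.05 zax [-6.e-04  1.e-04 -1.e+00] open 0.248 F [-0.1  0.7 -1.7] M [-0.04  0.04 -0.  ] q [-0.23 -0.    1.75  0.    1.4  -0.44]
 tool shift mm [-0.6 -0.4  1.4] then roll 0.1
```

Call:
arm_command(commands=[[0.1, [0, 0.2, 1], -5], [0.1, [0, 0.2, 0], -10], [0.1, [0, 0.2, 0], -10], [0.1, [0, 0.2, 0], -10], [0.1, [0, 0.2, 0], -10], [0.1, [0, 0.2, 0], -10], [0.1, [0, 0.2, 0], -10], [0.1, [0, 0.2, 0], -10], [0.1, [0, 0.2, 0], -8], [0.1, [0, 0.2, 0], -5], [0.1, [0, 0, 0], 0]])

```text
time_s: 10.68
eef_pos: [0.5858, -0.0571, 0.184]
tool_rot: [0.0, -0.087, 0.996, -0.0]
wrist_force: [0.6, -0.7, -1.4]
opening: 0.251
```

```bash
python3 - <<'E'
from h import *
plan([.584,-.059,.183],102)
E
```

```text
t 10.68 tcp [585.8 -57.1 184. ] yaw -170.01 zax [ 5.e-04 -6.e-04 -1.e+00] open 0.251 F [ 0.6 -0.7 -1.4] M [-0.2   0.03 -0.08] q [-0.22 -0.    1.75 -0.    1.39 -1.97]
 tool shift mm [ 2.1 -1.6  1. ] then roll -272.0
```

Call:
arm_command(commands=[[0.1, [0, 0.1, 0], -5], [0.1, [0, 0, 0], 0], [0.1, [0, 0, 0], 8], [0.1, [0, 0, -12], 0], [0.1, [0, 0, -40], 0], [0.1, [0, 0, -14], 10], [0.1, [0, 0, 0], 10], [0.1, [0, 0, 0], 10], [0.1, [0, 0, 0], 10], [0.1, [0, 0, 0], 10], [0.1, [0, 0, 0], 10], [0.1, [0, 0, 0], 10], [0.1, [0, 0, 0], 10], [0.1, [0, 0, 0], 5], [0.1, [0, 0, 0], 0]])

```text
time_s: 12.55
eef_pos: [0.5859, -0.0567, 0.2507]
tool_rot: [0.001, 0.628, 0.778, 0.0]
wrist_force: [-0.3, -0.6, -1.4]
opening: 0.25
```

```bash
python3 - <<'E'
from h import *
plan([.5712+.0125,.1245-.060,.25],102)
E
```

```text
t 12.55 tcp [585.9 -56.7 250.7] yaw 102.17 zax [ 0.0013 -0.     -1.    ] open 0.25 F [-0.3 -0.6 -1.4] M [-0.03 -0.01 -0.04] q [-0.22 -0.04  1.68  0.    1.51 -0.44]
 tool shift mm [118.9  23.4   0.7] then roll 0.2
```

Call:
arm_command(commands=[[0.1, [40, 8, 0], 0], [0.1, [40, 8, 0], 0], [0.1, [39, 7, 0], 0], [0.1, [0, 0, 0], 0], [0.1, [0, 0, 0], 0]])

```text
time_s: 13.18
eef_pos: [0.5834, 0.0642, 0.2501]
tool_rot: [0.0, 0.628, 0.778, -0.0]
wrist_force: [-0.1, 0.0, -1.6]
opening: 0.248
```

```bash
sed -i 's/^L=T.inv.*//' scr.py; python3 scr.py .5712 .1245 102 w5.png; python3 - <<'E'
from h import *
p,d,c=snap("wrist");W=cloud(d,c); s=sensors.read_state();T=rot(s["tool_rot"])
L=T.inv().apply(W.reshape(-1,3)-s["eef_pos"]).reshape(W.shape)*1000
m=(abs(L[...,0])<40)&(abs(L[...,1])<16)&(L[...,2]>-55)&(L[...,2]<-35);t=L[m]
a=cv2.minAreaRect(t[:,:2].astype(np.float32));print("key",np.round(a[0],1),np.round(a[1],1),a[2],np.median(t[:,2]))
E
```

```text
front face x vs z [3.0000e-03 2.0935e+01]
998 head [571.2 126. ] [29.8 29.6] 12.2
floor pts 433 [571.5 126.  119.1] ang 102.78565874363102 [0.0094 0.0316]
t 13.22 tcp [583.4  63.8 250. ] yaw 102.07 zax [ 3.e-04 -3.e-04 -1.e+00] open 0.25 F [-0.1  0.6 -1.8] M [-0.01 -0.   -0.01] q [-0.02 -0.05  1.68 -0.    1.51 -0.23]
 tool shift mm [62.   1.1 37.5] then roll 0.1
key [1.6 0.2] [32.  40.4] 88.89823913574219 -42.56180955761363
```

View pics/w5.png

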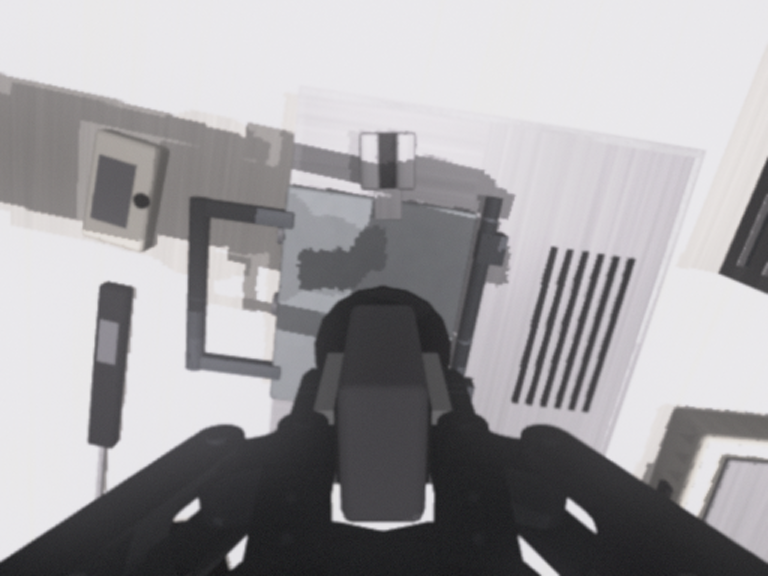

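Left slot (387,160) is also aligned with the blade, and the key hasn't slipped in the grip.

Call:
arm_command(commands=[[0.1, [40, 1, 0], 0], [0.1, [22, 0, 0], 0], [0.1, [0, 0, 37], 0], [0.1, [0, 0, 0], 0], [0.1, [0, 0, 10], 0], [0.1, [0, 0, 8], 0], [0.1, [0, 0, 6], 0], [0.1, [0, 0, 5], 0], [0.1, [0, 0, 0], 0]])

```text
time_s: 14.4
eef_pos: [0.571, 0.1252, 0.1832]
tool_rot: [-0.0, 0.629, 0.777, -0.0]
wrist_force: [-0.1, -0.2, -1.2]
opening: 0.248
```

```bash
python3 - <<'E'
from h import *
plan([.5715,.1246,.183],102)
E
```

```text
t 14.4 tcp [571.  125.2 183.2] yaw 102.05 zax [-8.e-04 -1.e-04 -1.e+00] open 0.248 F [-0.1 -0.2 -1.2] M [-0.04  0.01  0.  ] q [ 0.09 -0.01  1.76 -0.    1.39 -0.12]
 tool shift mm [-0.7  0.3  0.2] then roll 0.1
```

Call:
arm_command(commands=[[0.1, [0, 0.2, 0], -5], [0.1, [0, 0.2, 0], -10], [0.1, [0, 0.2, 0], -10], [0.1, [0, 0.2, 0], -10], [0.1, [0, 0.2, 0], -10], [0.1, [0, 0.2, 0], -10], [0.1, [0, 0.2, 0], -10], [0.1, [0, 0.2, 0], -10], [0.1, [0, 0.2, 0], -8], [0.1, [0, 0.2, 0], -5], [0.1, [0, 0, 0], -5], [0.1, [0, 0, 0], 0], [0.1, [0, 0, 0], 8], [0.1, [0, 0, -12], 0], [0.1, [0, 0, -40], 0], [0.1, [0, 0, -14], 0], [0.1, [0, 0, 0], 0]])

```text
time_s: 16.52
eef_pos: [0.5732, 0.1268, 0.2517]
tool_rot: [0.002, -0.062, 0.998, 0.0]
wrist_force: [-0.0, 0.2, -1.6]
opening: 0.249
```

```bash
python3 - <<'E'
from h import *
from h import *
p,d,c=snap("wrist");save("w6.png",p,1)
W=cloud(d,c); s=sensors.read_state();T=rot(s["tool_rot"])
L=T.inv().apply(W.reshape(-1,3)-s["eef_pos"]).reshape(W.shape)*1000
m=(abs(L[...,0])<40)&(abs(L[...,1])<16)&(L[...,2]>-55)&(L[...,2]<-35);t=L[m]
a=cv2.minAreaRect(t[:,:2].astype(np.float32));print("key",np.round(a[0],1),np.round(a[1],1),a[2],np.median(t[:,2]))
p,d,c=snap("scene");W=cloud(d,c);save("s2.png",p[140:280,210:370],4)
plan([.4545,-.303,.25],160)
E
```

```text
key [ 1.6 -0.1] [40.4 32. ] 0.42601191997528076 -44.21457523116123
t 16.62 tcp [571.8 126.7 248.6] yaw -172.92 zax [-1.6e-03 -1.0e-04 -1.0e+00] open 0.246 F [-0.2 -0.3 -2. ] M [-0.05  0.02 -0.01] q [ 0.09 -0.05  1.69  0.    1.51 -1.6 ]
 tool shift mm [ 169.4 -411.9   -1.2] then roll -332.9
```

View pics/s2.png

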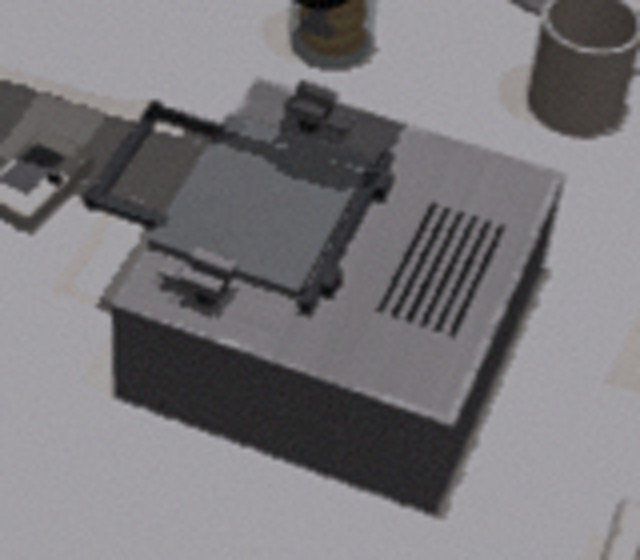

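Call:
arm_command(commands=[[0.1, [-12, -35, 0], 0], [0.1, [-12, -35, 0], 0], [0.1, [-12, -35, 0], 0], [0.1, [0, 0, 0], 0], [0.1, [0, 0, 0], 0]])

```text
time_s: 17.25
eef_pos: [0.6202, 0.0272, 0.248]
tool_rot: [-0.001, -0.061, 0.998, 0.0]
wrist_force: [0.4, 0.9, -1.2]
opening: 0.244
```

```bash
python3 - <<'E'
from h import *
p,d,c=snap("wrist");save("w7.png",p,1.5);W=cloud(d,c)
for n,g0 in(("L",(.5712,.126)),("R",(.5838,-.0575))):
    D=np.hypot(W[...,0]-g0[0],W[...,1]-g0[1])
    X=W[(W[...,2]>.115)&(W[...,2]<.1215)&(D<.014)]
    w,V=np.linalg.eigh(np.cov(X[:,:2].T)); dd=V[:,1]; print(n,"slot",len(X),np.degrees(np.arctan2(dd[1],dd[0]))%180)
    H=W[(W[...,2]>.1225)&(W[...,2]<.135)&(D<.025)];a=cv2.minAreaRect((H[:,:2]*1000).astype(np.float32));print(" head",np.round(a[0],1),np.round(a[1],1),round(a[2],1))
plan([.4545,-.303,.25],160)
E
```

```text
L slot 283 1.5773923472229399
 head [571.2 125.8] [30.1 30.8] 1.3
R slot 314 1.0258008309257605
 head [583.9 -57.3] [30.4 29.7] 1.8
t 17.3 tcp [620.2  27.5 248.4] yaw -172.91 zax [-2.2e-03  6.0e-04 -1.0e+00] open 0.25 F [-0.2  0.3 -1.4] M [-0.02  0.02 -0.  ] q [-0.08  0.03  1.6   0.    1.51 -1.77]
 tool shift mm [ 205.3 -307.6   -1.4] then roll -332.9
```

View pics/w7.png

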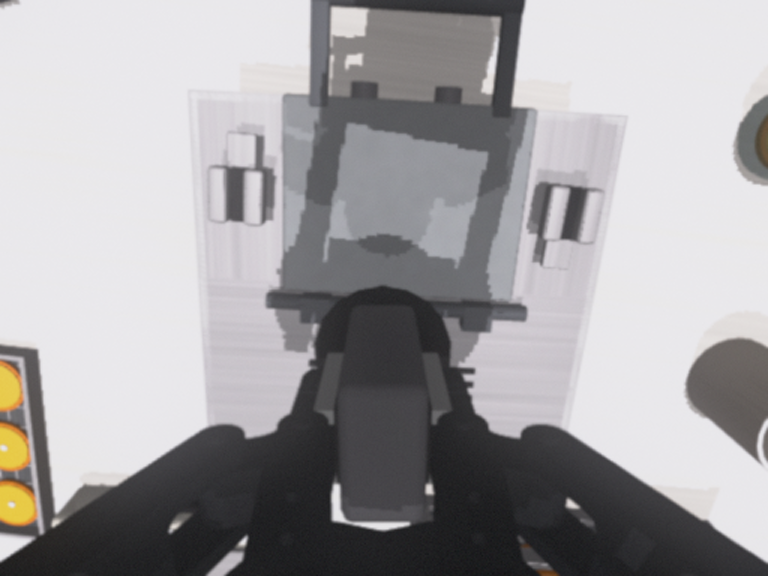

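Both buttons now read about 87°, with the tongues at (242,150) and (555,252) clear of the flap. Next the key goes back.

Call:
arm_command(commands=[[0.1, [34, -51, 0], 0], [0.1, [34, -51, 0], 0], [0.1, [34, -51, 0], 0], [0.1, [34, -51, 0], 0], [0.1, [34, -51, 0], 0], [0.1, [33, -52, 0], 0], [0.1, [0, 0, 0], 0], [0.1, [0, 0, 50], 0], [0.1, [0, 0, 50], 0], [0.1, [0, 0, 0], 0], [0.1, [0, 0, 0], 0]])

```text
time_s: 18.68
eef_pos: [0.4584, -0.3024, 0.1516]
tool_rot: [0.001, -0.062, 0.998, -0.001]
wrist_force: [0.6, -0.4, -0.5]
opening: 0.244
```

```bash
python3 - <<'E'
from h import *
plan([.4565,-.3023,.0715],None)
E
```

```text
t 18.68 tcp [ 458.4 -302.4  151.6] yaw -172.86 zax [ 0.0019 -0.0014 -1.    ] open 0.244 F [ 0.6 -0.4 -0.5] M [-0.01 -0.03 -0.03] q [-0.72 -0.07  1.87  0.    1.34 -2.41]
 tool shift mm [ 2.   0.5 80.1] then roll None
```

Call:
arm_command(commands=[[0.1, [2, 0.5, 30], 0], [0.1, [0, 0, 30], 0], [0.1, [0, 0, 12], 0], [0.1, [0, 0, 5], 0], [0.1, [0, 0, 2], 0], [0.1, [0, 0, 0], 0]])

```text
time_s: 19.42
eef_pos: [0.4558, -0.303, 0.0719]
tool_rot: [0.001, -0.062, 0.998, -0.001]
wrist_force: [0.5, -0.1, -1.9]
opening: 0.251
```

```bash
python3 - <<'E'
from h import *
plan([.4565,-.3023,.0705],None)
E
```

```text
t 19.43 tcp [ 455.8 -303.    71.9] yaw -172.95 zax [ 0.0014 -0.0013 -1.    ] open 0.251 F [ 0.5 -0.1 -1.9] M [ 0.04 -0.03 -0.01] q [-0.72  0.02  1.92  0.    1.19 -2.42]
 tool shift mm [-0.8  0.6  1.4] then roll None
```

Call:
arm_command(commands=[[0.1, [0, 0, 1.5], 0], [0.1, [0, 0, 0], 0], [0.5, [0, 0, 0], 0], [0.9, [0, 0, 0], 0], [0.9, [0, 0, 0], 0], [0.9, [0, 0, 0], 0], [0.9, [0, 0, -15], 0], [0.9, [0, 0, -40], 0], [0.9, [0, 0, -50], 0], [0.9, [0, 0, -60], 0], [0.9, [0, 0, 0], 0], [0.9, [0, 0, 0], 0]])

```text
time_s: 20.92
eef_pos: [0.4552, -0.3025, 0.2349]
tool_rot: [0.0, -0.062, 0.998, -0.0]
wrist_force: [0.1, -1.1, -0.5]
opening: 0.895
```

```bash
python3 - <<'E'
from h import *
p,d,c=snap("wrist");W=cloud(d,c);save("w8.png",p,1.5)
for lo,hi in((.07,.10),(.1075,.13)):
    P=W[(W[...,2]>lo)&(W[...,2]<hi)&(np.hypot(W[...,0]-.456,W[...,1]+.304)<.05)]
    a=cv2.minAreaRect((P[:,:2]*1000).astype(np.float32));print(len(P),np.round(a[0],1),np.round(a[1],1),round(a[2],1),np.median(P[:,2]))
D=W[(abs(W[...,2]-.054)<.002)&(np.hypot(W[...,0]-.456,W[...,1]+.304)<.03)];print(len(D),D[:,2].mean())
S=W[(abs(W[...,2]-.05)<.004)&(np.hypot(W[...,0]-.456,W[...,1]+.306)<.06)]
a=cv2.minAreaRect((S[:,:2]*1000).astype(np.float32));print("stand",np.round(a[0],1),np.round(a[1],1),round(a[2],1))
plan([.40,.02,.25])
E
```

```text
149 [ 435.2 -305.8] [ 2.9 21.7] 7.6 0.08604537944492585
1146 [ 453.5 -303.7] [39.5 21.4] 7.6 0.11293861487130014
722 0.05322473653484869
stand [ 454.8 -302.9] [75.4 75.2] 18.4
t 20.98 tcp [ 454.7 -302.   233.4] yaw -172.95 zax [-0.0011  0.001  -1.    ] open 0.902 F [ 0.1  1.1 -0.1] M [-0.04 -0.01  0.04] q [-0.72 -0.14  1.79 -0.    1.49 -2.42]
 tool shift mm [ 14.8 326.3 -16.2] then roll None
```

View pics/w8.png

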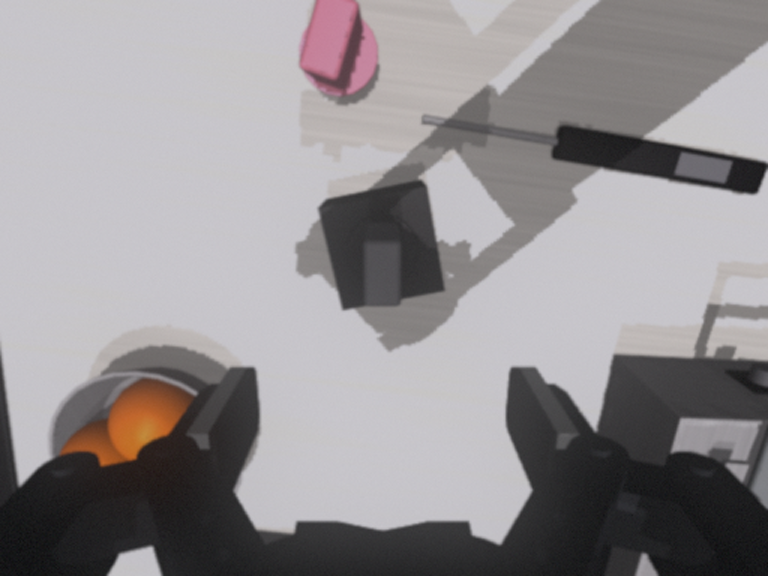

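The key is back upright: centre within 1.5 mm of the stand's, handle top at 0.113 m as before, disc on top. Now to the bar.

Call:
arm_command(commands=[[0.45, [-8, 46, -16], 0], [0.45, [-8, 46, 0], 0], [0.45, [-8, 46, 0], 0], [0.45, [-8, 46, 0], 0], [0.45, [-9, 46, 0], 0], [0.45, [-9, 47, 0], 0], [0.45, [-8, 46, 0], 0], [0.45, [0, 0, 0], 10], [0.45, [0, 0, 0], 10], [0.45, [0, 0, 0], 10], [0.45, [0, 0, 0], 10], [0.45, [0, 0, 0], 10], [0.45, [0, 0, 0], 10], [0.45, [0, 0, 0], 10], [0.45, [0, 0, 0], 10], [0.45, [0, 0, 0], 10], [0.45, [0, 0, 0], 3], [0.45, [0, 0, 0], 0], [0.45, [0, 0, 0], 0]], grip_force=45)

```text
time_s: 23.35
eef_pos: [0.4726, 0.0252, 0.249]
tool_rot: [-0.001, 0.681, 0.732, -0.001]
wrist_force: [0.9, -0.2, 0.6]
opening: 0.451
```

```bash
python3 - <<'E'
from h import *
p,d,c=snap("wrist");W=cloud(d,c);save("w9.png",p,1.5)
O=np.array([.6426,.038]);a=np.radians(4);ex=np.array([np.cos(a),np.sin(a)]);ey=np.array([-np.sin(a),np.cos(a)])
x=(W[...,:2]-O)@ex;y=(W[...,:2]-O)@ey
B=(abs(x+.17)<.02)&(abs(y)<.07)&(abs(W[...,2]-.108)<.012)
print("bar pts",B.sum(),"z top",np.percentile(W[B][:,2],95),"x",np.percentile(x[B],[5,50,95]).round(4),"y",np.percentile(y[B],[1,99]).round(4), np.polyfit(y[B],x[B],1).round(4))
plan([.473,.0262,.089],94)
E
```

```text
bar pts 1937 z top 0.11375504220262211 x [-0.1754 -0.1685 -0.1538] y [-0.0528  0.0559] [-0.0015 -0.1675]
t 23.4 tcp [472.7  25.3 249.3] yaw 94.09 zax [-1.5e-03  2.0e-04 -1.0e+00] open 0.451 F [ 1.1 -0.4  0.1] M [ 0.03  0.01 -0.05] q [-0.1  -0.33  1.93  0.    1.55 -0.18]
 tool shift mm [  0.9   0.6 160.3] then roll 0.1
```

View pics/w9.png

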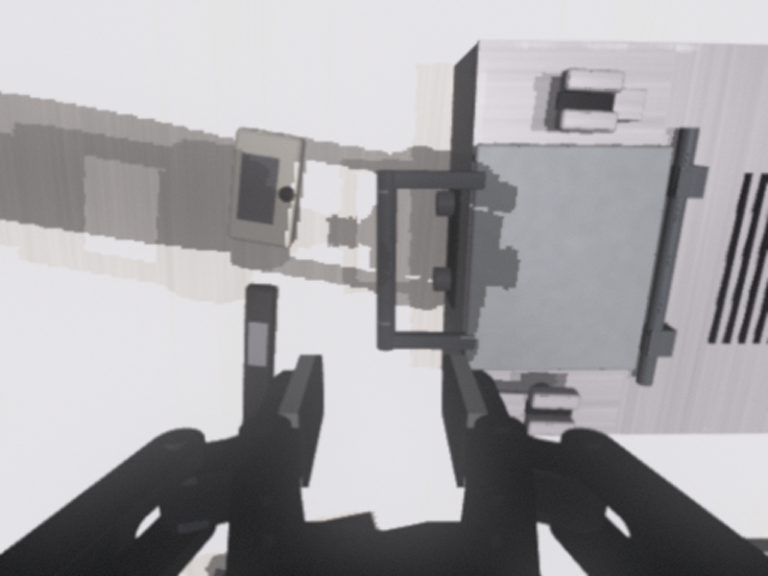

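Call:
arm_command(commands=[[0.45, [1, 0.6, 50], 0], [0.45, [0, 0, 50], 0], [0.45, [0, 0, 30], 0], [0.45, [0, 0, 20], 0], [0.45, [0, 0, 10], 0], [0.45, [0, 0, 0], 0], [0.05, [0, 0, 0], 0], [0.05, [0, 0, 0], 0], [0.05, [0, 0, 0], 0], [0.05, [0, 0, 0], 0], [0.05, [0, 0, 0], 0], [0.05, [0, 0, 0], 0]])

```text
time_s: 24.9
eef_pos: [0.4744, 0.0262, 0.0915]
tool_rot: [0.001, 0.682, 0.732, 0.001]
wrist_force: [-2.4, 0.4, 6.2]
opening: 0.123
```

```bash
python3 - <<'E'
from h import *
plan([.473,.0262,.089],94)
E
```

```text
t 24.9 tcp [474.4  26.2  91.5] yaw 94.05 zax [ 1.7e-03 -2.0e-04 -1.0e+00] open 0.123 F [-2.4  0.4  6.2] M [ 0.03  0.28 -0.02] q [-0.1  -0.18  2.08 -0.    1.24 -0.17]
 tool shift mm [ 0.1 -1.4  2.5] then roll 0.1
```

Call:
arm_command(commands=[[0.05, [0, 0.2, -7.4], 0], [0.05, [0, 0.5, -7.4], 0], [0.05, [0, 1.9, -14.7], 0], [0.05, [0, 3.2, -14.5], 0], [0.05, [0, 4.5, -14.1], 0], [0.05, [0, 5.7, -13.7], 0], [0.05, [0, 6.8, -13.2], 0], [0.05, [0, 8, -12.5], 0], [0.05, [0, 4.5, -5.9], 0], [0.05, [0, 4.5, -5.9], 0], [0.05, [0, 0, 0], 0], [0.05, [0, 0, 0], 0]])

```text
time_s: 26.4
eef_pos: [0.5117, 0.0288, 0.2011]
tool_rot: [-0.002, 0.682, 0.732, -0.002]
wrist_force: [-11.5, -2.8, 6.9]
opening: 0.124
```

```bash
python3 - <<'E'
from h import *
s=sensors.read_state(); g=s["eef_pos"]-rot(s["tool_rot"]).apply([0,0,.019])
h=np.array([.6426,.038,.108]); v=g-h; print("radius",np.hypot(np.hypot(v[0],v[1]),v[2])*1000,"ang",np.degrees(np.arctan2(v[2],np.hypot(v[0],v[1]))))
t=np.radians(45);tgt=h+.17*np.array([-np.cos(t)*np.cos(np.radians(4)),-np.cos(t)*np.sin(np.radians(4)),np.sin(t)]);plan(tgt-[0,0,.019],94)
E
```

```text
radius 172.52502279619512 ang 40.53206149917858
t 26.4 tcp [511.7  28.8 201.1] yaw 94.06 zax [-0.0058 -0.001  -1.    ] open 0.124 F [-11.5  -2.8   6.9] M [-0.39  1.96  0.02] q [-0.09 -0.2   1.9  -0.    1.44 -0.16]
 tool shift mm [ 0.1 11.  -8.2] then roll 0.1
```

Call:
arm_command(commands=[[0.05, [0, 5, -5.5], 0], [0.05, [0, 5, -5.4], 0], [0.05, [0, 10.9, -10], 0], [0.05, [0, 11.8, -9], 0], [0.05, [0, 12.5, -8], 0], [0.05, [0, 13.2, -6.9], 0], [0.05, [0, 13.7, -5.7], 0], [0.05, [0, 14.1, -4.5], 0], [0.05, [0, 7.3, -1.6], 0], [0.05, [0, 7.2, -1.6], 0], [0.05, [0, 0, 0], 0], [0.05, [0, 0, 0], 0]])

```text
time_s: 27.9
eef_pos: [0.6149, 0.0358, 0.2609]
tool_rot: [0.001, 0.682, 0.732, 0.001]
wrist_force: [-3.1, -1.9, 6.4]
opening: 0.12
```

```bash
cat > fl.py <<'E'
from h import *
s=sensors.read_state(); g=s["eef_pos"]-rot(s["tool_rot"]).apply([0,0,.019])
h=np.array([.6426,.038,.108]); v=g-h; print("radius",np.hypot(np.hypot(v[0],v[1]),v[2])*1000,"ang",np.degrees(np.arctan2(v[2],-v[0]*np.cos(np.radians(4))-v[1]*np.sin(np.radians(4)))))
plan([.6426,.038,.259],94)
E
python3 fl.py
```

```text
radius 174.10423634714536 ang 80.78491311770898
t 27.9 tcp [614.9  35.8 260.9] yaw 94.04 zax [ 3.2e-03 -9.0e-04 -1.0e+00] open 0.12 F [-3.1 -1.9  6.4] M [-0.42  0.6  -0.07] q [-0.06  0.01  1.6  -0.    1.52 -0.13]
 tool shift mm [ 0.2 27.8  1.9] then roll 0.0
```

Call:
arm_command(commands=[[0.05, [0, 9, -1.3], 0], [0.05, [0, 9, 0], 0], [0.05, [0, 7, 1], 0], [0.05, [0, 3, 0], 0], [0.05, [0, 0, 0], 0], [0.05, [0, 0, 0], 0], [0.05, [0, 0, 0], 0], [0.05, [0, 0, 0], 0]])

```text
time_s: 28.9
eef_pos: [0.6438, 0.0377, 0.2622]
tool_rot: [0.003, 0.682, 0.732, 0.002]
wrist_force: [-0.2, -2.6, 7.8]
opening: 0.119
```

```bash
python3 fl.py; python3 - <<'E'
from h import *
for n in("scene","side"):
    p,d,c=snap(n);W=cloud(d,c);np.savez("f_%s.npz"%n,W=W,p=p);save("f_%s.png"%n,p,1.5)
    O=np.array([.6426,.038]);a=np.radians(4);ex=np.array([np.cos(a),np.sin(a)]);ey=np.array([-np.sin(a),np.cos(a)])
    x=(W[...,:2]-O)@ex;y=(W[...,:2]-O)@ey;z=W[...,2]
    m=(abs(x)<.05)&(abs(y)<.068)&(z>.125)&(z<.222); P=np.c_[x[m],z[m]-.108]
    k=np.polyfit(P[:,1],P[:,0],1); P=P[abs(np.polyval(k,P[:,1])-P[:,0])<.006];k=np.polyfit(P[:,1],P[:,0],1);print(n,len(P),"slope dx/dz",k.round(4),"flap ang deg",90+np.degrees(np.arctan(k[0])))
E
```

```text
radius 173.23732740554945 ang 90.35952742527647
t 28.9 tcp [643.8  37.7 262.2] yaw 94.04 zax [ 6.9e-03 -9.0e-04 -1.0e+00] open 0.119 F [-0.2 -2.6  7.8] M [-0.4   0.23 -0.04] q [-0.06  0.08  1.53 -0.    1.52 -0.13]
 tool shift mm [ 0.3 -1.2  3.2] then roll 0.0
scene 373 slope dx/dz [-0.0005  0.0039] flap ang deg 89.97370859145418
side 776 slope dx/dz [ 0.0021 -0.0013] flap ang deg 90.12195563259807
```

View pics/f_side.png

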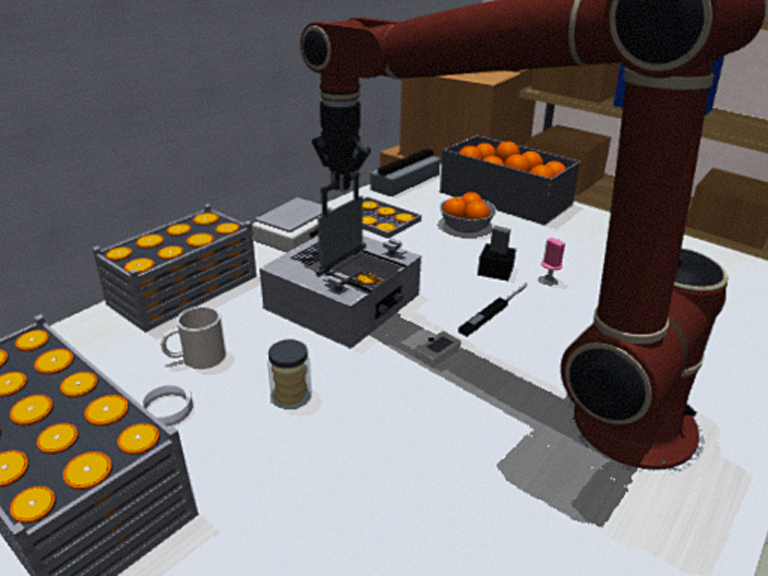

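The flap stands at about 90° (340,230), gripped by the bar. The key is upright in its stand (498,250) and the bystanders are undisturbed. I'm handing it in.

```bash
python3 -c "
from h import *
s=sensors.read_state();print(s['time_s'],s['opening'],abs(s['joint_vel']).max());print(r.job_done())"
```

```text
29.0 0.11705197817689915 0.0022727064345987214
the job is handed in; nothing more can be done
None
```

I handed the job in at 29.0 s, and every check I made came out as wanted. The hand-in itself gives no verdict.

- **Buttons:** Both were turned anticlockwise with the key. Measured from the wrist camera, each stood at about 87° (1.52 rad), with its tongue clear of the flap.
- **Key:** It stands upright in its stand, let go, about 1.5 mm off the stand's centre, with the disc resting on top. I chose the grey key; the pink one was not touched.
- **Flap:** I lifted it along its arc at about 0.7 rad/s and finished still gripping the middle of the bar. The flap measured 89.97° in the scene camera and 90.12° in the side camera. The arm was still, and the fingers were closed on the bar.
- **Small disagreements:** The grasp point measured 173 mm from the hinge instead of 170 mm, about 3 mm above the bar. Mid-lift there was a sideways pull of 11.5 N at the wrist, which was gone by the end.
- **Other objects:** In the last side picture, everything else on the bench looked undisturbed; I checked this by eye and did not measure it.

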